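# Hold the bag clip gaping over the carton flap

### The arm

A 6-joint arm with a two-finger parallel gripper is mounted at the origin on the work surface. World frame = base frame: x ahead of the robot, y to its left, z up, the work surface at z = 0. Lengths are in mm, angles in rad, forces in N, time in s.
With the tool pointing down it reaches from about 425 to 925 mm from the base axis. Payload 12.5 kg.
Tool frame: the origin (TCP) lies midway between the tips of the shut fingers; the grasp point (between the pads) lies 19 mm behind it (bot.pinch_z is the z of the grasp point in the tool frame, in mm); z points along the fingers, y is the line along which they close (so a half turn about z gives the same grasp; the last joint's range is limited). The gripper opens to 85 mm and grips with 20 to 120 N. Pads are 22 mm wide; open, the fingers measure 114 mm over their backs; the gripper's body (76 mm by 85 mm) begins 54 mm behind the grasp point. The pads swing forward as they close: fully open they stand 13 mm farther back than shut.
Start: joints at [-1.377, 0.491, 1.559, -0, 1.092, -0.106], TCP at [184.603, -597.132, 231.327] pointing down, gripper open.
Joint ranges: [-3.1, 3.1], [-0.84, 2.19], [0.05, 2.79], [-1.13, 4.28], [0.06, 2.93], [-2.69, 2.69]. Speed limits (rad/s): [2.22, 2.22, 2.79, 3.14, 3.14, 3.14].

### API

Orientations are given as [roll, pitch, yaw] about the fixed x, y, z axes, in that order (R = Rz(yaw) Ry(pitch) Rx(roll)).
In Python, from station import bot gives the robot as it stands.
- The arm moves only by the tool jog_arm, never from a script. Its argument "increments" is a list of rows, each a list of 5 numbers: the shift along the world's x, y, z in units of 0.025 m (1.0 is 0.025 m), then the turn about the world's z in units of 0.15 rad (1.0 is 0.15 rad), then the opening, from 0 (shut) to 1 (fully open). In form: [[tx, ty, tz, turn, claw], ...]. A call has 1 to 20 rows; each row shifts and turns the commanded pose from where the row before left it; what a row does not reach is not made up. A row lasts 1/10 s, in which the tool goes at most 50 mm and 8.59 degrees, less where a joint would pass 70% of its speed; a pose out of reach is approached as far as the arm can. A call with a number of a shift or a turn outside -1 to 1 is refused whole. A call with a gripper value outside its range is refused whole. The fingers move at their own pace and stop on an object; "newtons" is the grip in N (left out, the last holds). Time passes only in rows, so rows that do not move let the fingers close. It gives the time, the measured TCP pose, the force, the opening and the grip force at its end, in the units of the state.
- bot.get_obs(): the state, without advancing time (a new reading comes with each control period).
- bot.grab_frame(name): name is "scene" or "top" or "wrist"; returns a dict with "pixels" (400x640x3 uint8, red, green, blue), "fx", "fy", "cx", "cy" (pixels), "dist_coeffs" ([k1, k2, p1, p2, k3] as OpenCV has them; the pictures are not rectified), "R" (3x3) and "t" (3): a world point X has camera coordinates R X + t; the wrist camera has in their place "tool_from_camera" (4x4, takes a point from camera to tool coordinates, whose origin is the TCP and whose axes are the flange's). Camera axes: x right, y down, z forward; pixel columns grow to the right and rows downward; lengths in mm; the calibration is good to about 2 mm. A picture is of the moment at which its call begins: read the wrist's pose just before it. There is no depth.
- bot.sign_off(): hands the job in; it is judged then, once.
Trained networks look in the newest picture that a camera, given by its name, has taken for a name from the list of things; names that differ only in an ending like _2 or _b are one class to them, and where a whole thing is asked for, a point or a joint stands for the part that bears it (a point fixed in the world has none). Each returns a list of dicts, best first, with "score" (0 to 1); they miss things now and then, are a little off and sometimes report something else, mostly with a low value. They report only what shows in the picture. A call takes as long as a camera call.
- bot.masks_of(camera, label): "pixels" (400x640 bool, what is visible of it) and "extent" ([left, top, right, bottom] in pixels, round what is visible of it).
The state is a dict: "time_s": time; "joint_positions": joint angles; "joint_velocities": joint speeds; "joint_efforts": joint torques, N m; "tcp_pos": TCP position; "orientation": TCP orientation; "wrist_force": force on the tool from outside, world axes, zero at the start; "ft_torque": the same for the moment, N m; "grip_width": finger opening in mm; "grasp_force": force on a finger pad.
Only numpy, scipy, OpenCV 4.12 (cv2) and the standard library are available. Lean on these libraries where they do the work, as an engineer would, in place of code of your own. Each camera call takes 0.05 s, during which the arm holds its last target. There are 200 camera calls.

### The job

Squeeze open the large bag clip that sits on the rim of the grey storage caddy, lift it off, and bring it jaws down over the middle of the upright flap of the opened rusk carton, with the flap's edge at least a centimetre up between the jaws. Finish while still holding it squeezed wide open there, lined up with the flap and with neither jaw nor any other part of the clip touching the card, so that I can slip the date note in before it bites. Do not drop the clip, do not push the carton or the caddy about, and leave the small clip, the cup and the bowl alone.

Things in the scene. Friction and masses are not known exactly. Their poses are not given: they have to be found in the camera images.
- clip: the large steel bag clip, 80 mm wide at the jaws, 50 g, sitting on the caddy's +x rim, jaws down, tails up. Origin: middle of the hinge pin; x along the pin (and the rim), z from jaws to tails (up), y across, the way it is squeezed. Two mirror-image levers turn on the pin against a spring. The throat between the jaws is free from 4 mm below the pin down to the jaw tips
- clip_tail_a (a point): outside of the +y thumb tail's rolled end, middle of its 44 mm length along x; 30 mm above the pin, 48 mm from its twin as the clip sits; 37 mm above and 18 mm apart when fully squeezed, the tails then nearly parallel. Squeeze both along y here: each finger pushes 6 N to start, 9 to 10 N at the full-open stop; 20 to 30 N of grip holds it on the stop. The pin may sink 7 mm
- clip_tail_b (a point): the same point on the -y thumb tail
- clip_jaw_a (a point): inner edge of the +y jaw's tip, middle of its 80 mm width; 38 mm below the pin as it sits, 34 mm when fully open; the -y jaw mirrors it
- clip_a (a joint): angle of each lever of the large clip, rad: -0.028 jaws shut on nothing, 0 as it sits on a 2 mm edge, 0.45 squeezed fully open. The free gap at the jaw tips is about 2 mm at 0, 22 mm at 0.28 and 34 mm at 0.45
- caddy: open grey steel storage caddy, 130 (x) by 200 (y) by 110 mm high, walls 2 mm, loose, 0.9 kg, jars and a box inside, all at or below 90 mm height. Origin: centre of its underside. The large clip sits on the rim of its +x wall, 64 mm from the centre, at about y = +42 mm; its pin is 20 mm above the rim
- carton: opened cardboard rusk carton, 60 (x) by 150 (y) by 150 mm high, loose, about 0.45 kg; the flap of its +x wall stands straight up 50 mm above the rim, the other flaps are bent outwards. Origin: centre of its underside
- flap_edge (a point): the middle of the top edge of the upright flap, 200 mm above the table; the flap is 2 mm thick (along x) and 146 mm long (along y); axes as the carton's, z up
- small_clip: bystander: a smaller clip of the same kind, 36 mm wide, on the same rim of the caddy at about y = -62 mm; origin on its pin
- cup: bystander: red two-handled training cup, 73 mm across the lid, 120 mm over the handles, 105 mm high; origin: centre of its underside
- bowl: bystander: grey feeding bowl, 120 mm across, 45 mm high; origin: centre of its underside

How it is judged (in metres and radians):
On the way:
1. the large clip is in the fingers, squeezed open, lifted clear of the caddy (value of joint clip_a above 0.2 rad and contact force between clip and the fingers above 2 N and contact force between clip and caddy below 0.05 N and z of clip in the frame of caddy above 0.155 m), for 0.2 s.
At the end, for the whole second after the job is handed in: For the last second the fingers hold the clip open 0.28 rad or more, tails up, square to the flap within 0.2 rad, within 30 mm of its middle, the pin 4 to 25 mm above the edge and within 12 mm of the flap's plane, still, not touching carton or caddy; the carton stands upright (value of joint clip_a above 0.28 rad and contact force between clip and the fingers above 2 N and z of clip in the frame of flap_edge between 0.004 and 0.025 m and x of clip in the frame of flap_edge between -0.012 and 0.012 m and y of clip in the frame of flap_edge between -0.03 and 0.03 m and angle between the y axis of clip and the x axis of flap_edge, either way round below 0.2 rad and angle between clip's own z axis and vertical below 0.25 rad and contact force between clip and carton below 0.1 N and contact force between clip and caddy below 0.05 N and linear speed of clip below 0.02 m/s and angle between carton's own z axis and vertical below 0.05 rad and height (world z) of flap_edge below 0.205 m); the arm keeps its last pose, push and grip.
It fails at once if the large clip is dropped (height (world z) of clip below 0.09 m).
It fails at once if the flap is bitten or crushed by the clip (contact force between clip and carton above 8 N).
It fails at once if the carton is pushed about (distance of carton from where it was at the start of the episode above 0.02 m or angle between carton's own z axis and vertical above 0.2 rad).
It fails at once if the caddy is pushed about (distance of caddy from where it was at the start of the episode above 0.02 m or angle between caddy's own z axis and vertical above 0.2 rad).
It fails at once if the small clip, the cup or the bowl is disturbed (z of small_clip in the frame of caddy below 0.115 m or distance of any of small_clip, cup, bowl from where it was at the start of the episode above 0.03 m).
It also fails if it takes over 38 s, if anything falls off the work surface, if the arm or the gripper's body presses on something with over 40 N, if the wrist force passes 120 N, or if a joint passes its speed limit or range.

## Working session

There is one attempt and no reset: what is moved stays moved. The work goes in short steps, Python scripts to look and compute and a tool call to move; the robot and the scene stay as the last step left them, time stands still between calls to the robot, and variables do not carry over. Pictures are saved under pics/ and viewed, at most 12 in all, crops included, and the job is handed in when it is done.

Besides the shell and the picture viewer there is one more tool, called after "Call:" by a JSON object that holds its "method" and its "body", one argument or row to a line. jog_arm: Moves the arm, as the interface text tells. Shifts and turns lie within -1 to 1; 1 stands for 0.025 m of shift or 0.15 rad of turn. Its arguments: {"type":"object","properties":{"increments":{"type":"array","items":{"type":"array","items":{"type":"number"}}},"newtons":{"type":"number"}},"required":["increments"]}

```bash
mkdir -p pics; ls
cat > h.py <<'E'
import numpy as np, cv2
from station import bot
def cam(f):
    K=np.array([[f['fx'],0,f['cx']],[0,f['fy'],f['cy']],[0,0,1.]]);return K,np.array(f['dist_coeffs'],float)
def ray(f,uv):
    K,d=cam(f);p=cv2.undistortPoints(np.array(uv,float).reshape(-1,1,2),K,d).reshape(-1,2)
    R=np.array(f['R']);t=np.array(f['t']);D=np.c_[p,np.ones(len(p))]@R
    return -R.T@t,D
def onz(f,uv,z):
    c,D=ray(f,uv);return c+D*((z-c[2])/D[:,2])[:,None]
def proj(f,X):
    K,d=cam(f);R=np.array(f['R'],float);return cv2.projectPoints(np.array(X,float).reshape(-1,1,3),cv2.Rodrigues(R)[0],np.array(f['t'],float),K,d)[0].reshape(-1,2)
E
python3 - <<'E'
from h import *
print(bot.get_obs())
for n in ['scene','top']:
    f=bot.grab_frame(n); cv2.imwrite(f'pics/{n}0.png',f['pixels'][:,:,::-1])
    R=np.array(f['R']);print(n,f['fx'],-R.T@np.array(f['t']),R[2])
    for l in ['clip','caddy','carton','small_clip','cup','bowl','clip_tail_a','flap_edge']:
        try: print(l,[(round(m['score'],2),m['extent'],int(m['pixels'].sum())) for m in bot.masks_of(n,l)[:3]])
        except Exception as e: print(l,e)
E
```

```text
pics
{'time_s': 0.0, 'joint_positions': array([-1.37661627e+00,  4.91539500e-01,  1.55946293e+00,  1.33328843e-05,
        1.09171305e+00, -1.05622570e-01]), 'joint_velocities': array([-0.00217299, -0.00045035,  0.00023443,  0.00026835, -0.00105335,
        0.00058636]), 'joint_efforts': array([-1.04229424e-03, -6.18459034e+01, -2.61597043e+01, -2.42051656e-04,
        4.05635699e-03,  2.45045618e-05]), 'tcp_pos': array([ 184.54767255, -596.88574722,  230.7355642 ]), 'orientation': array([-3.14047733e+00, -1.30134519e-04,  2.99796397e-01]), 'wrist_force': array([0.67581492, 1.11739424, 0.107386  ]), 'ft_torque': array([-0.00775046,  0.00614256,  0.00919839]), 'grasp_force': 0.0, 'grip_width': 85.481935740735}
scene 438.8527877409227 [1156.35358387 -186.28781115  779.12166044] [-0.6386932   0.19822538 -0.74349021]
clip [(0.57, [418.1, 160.6, 453.8, 183.5], 407)]
caddy [(0.65, [365.1, 142.4, 459.1, 219.6], 5156)]
carton [(0.69, [138.6, 143.6, 242.0, 239.0], 5404)]
small_clip [(0.91, [373.2, 155.1, 389.2, 188.8], 424)]
cup []
bowl [(0.81, [381.2, 237.4, 439.6, 289.0], 2380)]
clip_tail_a
[... 222 characters left out ...]
 2.43030806e-01 1.09968381e+03] [ 0.16953529  0.00187071 -0.98552234]
clip [(0.8, [182.8, 193.4, 211.6, 209.4], 198), (0.71, [187.6, 181.1, 223.5, 209.2], 583), (0.59, [235.6, 120.4, 288.7, 170.8], 2127)]
caddy [(0.96, [153.0, 189.9, 277.0, 287.6], 6134), (0.61, [185.5, 193.7, 221.8, 207.6], 277)]
carton [(0.92, [389.8, 247.2, 500.0, 312.3], 4181)]
small_clip [(0.7, [242.4, 205.6, 262.3, 231.0], 295)]
cup [(0.79, [366.6, 118.0, 399.9, 165.7], 1192)]
bowl [(0.66, [235.2, 120.1, 287.3, 173.4], 2142)]
clip_tail_a [(0.81, [184.0, 191.6, 219.8, 209.4], 262), (0.75, [190.6, 178.2, 223.3, 204.5], 259)]
flap_edge [(0.58, [243.2, 205.0, 265.7, 230.4], 367), (0.26, [392.3, 247.6, 501.0, 312.2], 4159)]
```

View pics/scene0.png

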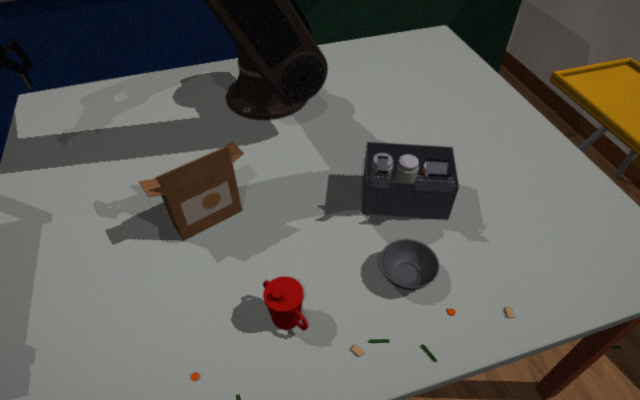

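View pics/top0.png

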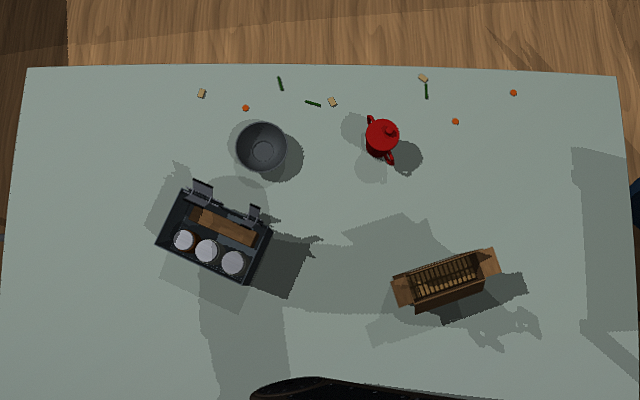

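Run:
```python
from h import *
t=cv2.imread('pics/top0.png');s=cv2.imread('pics/scene0.png')
z=lambda i,x,y,w,h:cv2.resize(i[y:y+h,x:x+w],(400,300),interpolation=cv2.INTER_CUBIC)
im=np.vstack([np.hstack([z(t,150,175,133,100),z(t,383,230,133,100)]),np.hstack([z(s,355,130,120,90),z(s,130,135,120,90)])])
im=np.clip(im*1.8,0,255).astype(np.uint8)
cv2.imwrite('pics/zoom0.png',im)
```

```text
(no output)
```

View pics/zoom0.png

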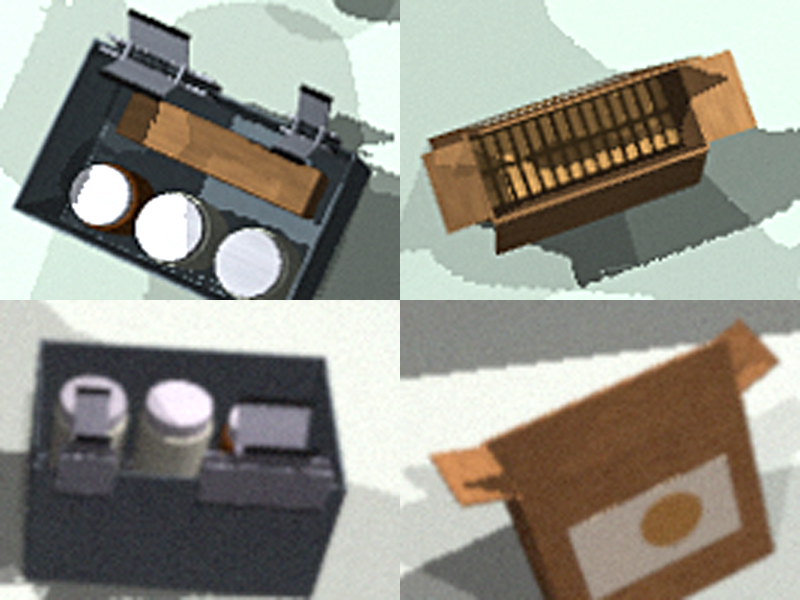

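Run:
```python
from h import *
T=bot.grab_frame('top');S=bot.grab_frame('scene')
r=lambda a:np.round(a,1)
print('caddy rim T',r(onz(T,[[181.6,188.3],[154.3,244.2],[272.4,229.9]],110)))
print('caddy rim S',r(onz(S,[[457.9,187],[451.9,147.1],[367.9,142.9]],110)))
print('flap T',r(onz(T,[[393.6,273.2],[479.4,249]],200)))
print('flap S',r(onz(S,[[230.5,147],[156.1,177.6]],200)))
# clip: tails z=160 in T (zoom coords)
tz=lambda p:np.array(p)/3.0075+[150,175]
sz=lambda p:(np.array(p)-[0,300])/3.3333+[355,130]
print('tail outer T',r(onz(T,tz([[130,11],[190,35]]),160)))
print('tail inner T',r(onz(T,tz([[104,70],[165,95]]),160)))
print('tails S upper(inner)',r(onz(S,sz([[312,407],[237,405]]),160)),'lower(outer)',r(onz(S,sz([[310,455],[233,452]]),160)))
```

```text
caddy rim T [[618.6 285.1 110. ]
 [502.1 335.  110. ]
 [535.7  94.4 110. ]]
caddy rim S [[623.1 284.2 110. ]
 [503.7 335.4 110. ]
 [431.  154.5 110. ]]
flap T [[ 449.8 -135.8  200. ]
 [ 495.1 -296.1  200. ]]
flap S [[ 456.5 -159.6  200. ]
 [ 501.1 -308.5  200. ]]
tail outer T [[628.3 248.7 160. ]
 [612.9 208.1 160. ]]
tail inner T [[589.  263.5 160. ]
 [573.2 222.4 160. ]]
tails S upper(inner) [[592.9 266.5 160. ]
 [577.1 222.6 160. ]] lower(outer) [[630.7 244.6 160. ]
 [614.3 201.4 160. ]]
```

Call:
{"method": "jog_arm", "body": {
  "increments": [
    [0.6,1,0.6,0.4,1],
    [0.8,1,0.6,0.4,1],
    [0.8,1,0.6,0.4,1],
    [0.8,1,0.6,0.4,1],
    [0.8,1,0.6,0.4,1],
    [0.8,1,0,0.4,1],
    [0.8,1,0,0.4,1],
    [0.8,1,0,0.4,1],
    [0.8,1,0,0.4,1],
    [0.8,1,0,0.4,1],
    [0.8,1,0,0.4,1],
    [0.8,1,0,0.4,1],
    [0.8,1,0,0.4,1],
    [0.8,0.9,0,0.4,1],
    [0.6,0.8,0,0.4,1],
    [0,0,0,0,1],
    [0,0,0,0,1]
  ]
}}

```text
time_s: 2.7
tcp_pos: [474.6, -229.5, 306.3]
orientation: [-3.142, 0.0, 1.2]
wrist_force: [-0.8, 0.9, 1.3]
grip_width: 85.4
grasp_force: 0.0
```

```bash
cat >> h.py <<'E'
from scipy.spatial.transform import Rotation as Ro
def wf(show=None):
    o=bot.get_obs();f=bot.grab_frame('wrist')
    M=np.array(f['tool_from_camera'],float);W=np.eye(4);W[:3,:3]=Ro.from_euler('xyz',o['orientation']).as_matrix();W[:3,3]=o['tcp_pos']
    C=np.linalg.inv(W@M);f['R']=C[:3,:3];f['t']=C[:3,3]
    if show: cv2.imwrite(show,np.clip(f['pixels'][:,:,::-1]*1.5,0,255).astype(np.uint8))
    return o,f
E
python3 - <<'E'
from h import *
o,f=wf('pics/w1.png');print(o['tcp_pos'],o['orientation'],np.array(f['tool_from_camera']).round(3),f['fx'])
c,D=ray(f,[[320,200]]);print(c,D)
for l in ['carton','flap_edge']: print([(m['score'],m['extent']) for m in bot.masks_of('wrist',l)])
E
```

```text
[ 474.59489935 -229.48083068  306.30661351] [-3.14158658e+00  1.89779413e-04  1.20002515e+00] [[ 1.00000e-03 -9.55000e-01 -2.97000e-01  7.53800e+01]
 [ 1.00000e+00  1.00000e-03  0.00000e+00  3.08000e-01]
 [ 0.00000e+00 -2.97000e-01  9.55000e-01 -1.41957e+02]
 [ 0.00000e+00  0.00000e+00  0.00000e+00  1.00000e+00]] 333.93056172113756
[ 502.20564565 -159.30947399  448.24897651] [[-0.11014181 -0.27141916 -0.95615926]]
[(0.92, [193.6, 99.1, 388.0, 299.6])]
[(0.58, [195.3, 103.5, 387.9, 301.9])]
```

View pics/w1.png

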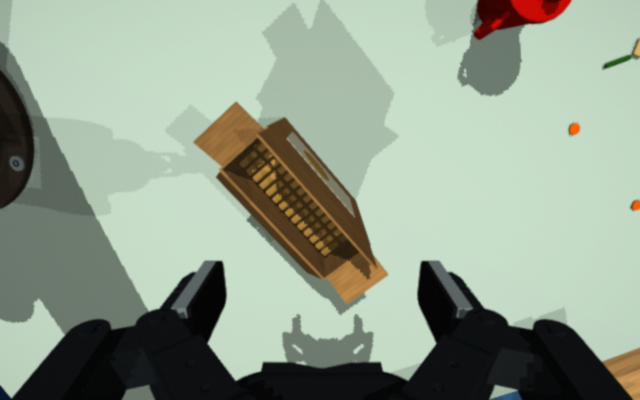

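Run:
```python
from h import *
i=cv2.imread('pics/w1.png')[90:310,180:400]
i=cv2.resize(i,(600,600),interpolation=cv2.INTER_CUBIC);cv2.imwrite('pics/w1z.png',i)
```

```text
(no output)
```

View pics/w1z.png

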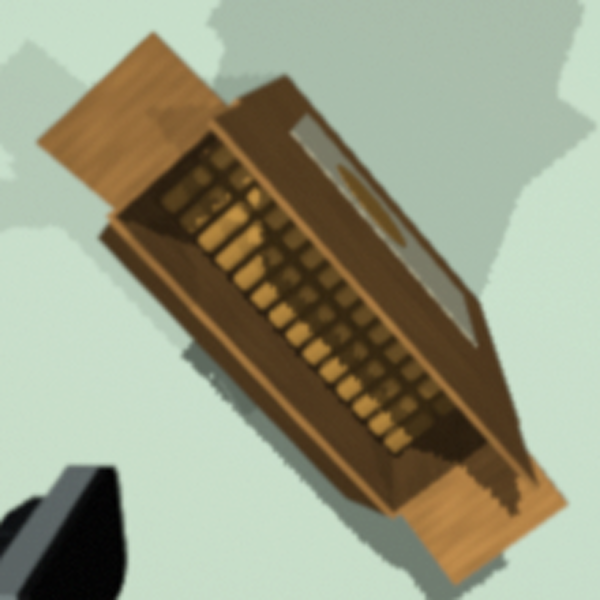

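Run:
```python
from h import *
o,f=wf()
p=onz(f,[[258.1,134.7],[376.9,267.1]],200);d=p[0]-p[1]
# orient
y=p[1]-p[0];print(p.round(1),np.linalg.norm(y),p.mean(0),'yaw',np.arctan2(-y[0],y[1]))
for n in ['scene','top']:
    g=bot.grab_frame(n);print(n,proj(g,p).round(1))
```

```text
[[ 449.  -167.3  200. ]
 [ 496.  -302.3  200. ]] 142.95534628910883 [ 472.52398916 -234.76844519  200.        ] yaw -2.8068786412913114
scene [[226.1 145.4]
 [159.3 175.1]]
top [[410.8 273.8]
 [482.7 248.5]]
```

Call:
{"method": "jog_arm", "body": {
  "increments": [
    [0.2,1,0,0,1],
    [0.3,1,0,0,1],
    [0.3,1,0,0,1],
    [0.3,1,0,0,1],
    [0.3,1,0,0,1],
    [0.3,1,0,0,1],
    [0.3,1,0,0,1],
    [0.3,1,0,0,1],
    [0.3,1,0,0,1],
    [0.3,1,0,0,1],
    [0.3,1,0,0,1],
    [0.3,1,0,0,1],
    [0.3,1,0,0,1],
    [0.3,1,0,0,1],
    [0.3,1,0,0,1],
    [0.3,1,0,0,1],
    [0.2,1,0,0,1],
    [0.2,0.9,0,0,1],
    [0.1,0.7,0,0,1],
    [0,0,0,0,1]
  ]
}}

```text
time_s: 5.0
tcp_pos: [604.7, 236.7, 305.9]
orientation: [-3.141, 0.0, 1.201]
wrist_force: [0.4, 0.4, -0.1]
grip_width: 85.2
grasp_force: 0.0
```

Run:
```python
from h import *
o,f=wf();print(o['tcp_pos'],o['orientation'])
i=np.clip(f['pixels'][:,:,::-1]*1.8,0,255).astype(np.uint8)
for l in ['clip','clip_tail_a','caddy']: print([(m['score'],m['extent']) for m in bot.masks_of('wrist',l)])
cv2.imwrite('pics/w2.png',cv2.resize(i[60:300,160:480],(800,600),interpolation=cv2.INTER_CUBIC))
```

```text
[604.65686744 236.73873052 305.94276671] [-3.14129761e+00  2.72399476e-05  1.20104293e+00]
[(0.8, [286.4, 135.4, 343.7, 214.3]), (0.5, [186.7, 115.8, 320.8, 297.5])]
[(0.84, [314.3, 133.3, 344.2, 216.0]), (0.59, [293.5, 133.5, 314.1, 209.8])]
[(0.93, [186.0, 113.4, 319.7, 299.7])]
```

View pics/w2.png

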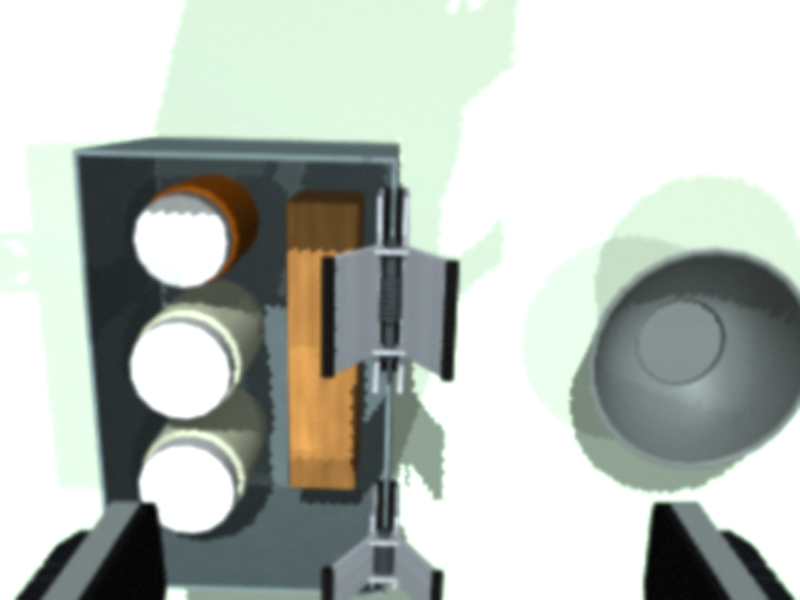

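Run:
```python
from h import *
o,f=wf();print(o['tcp_pos'],o['orientation'],bot.pinch_z)
P=onz(f,[[288.8,162.8],[288.8,210.8],[343.2,164.8],[341.2,212]],160)
print(P.round(1),P.mean(0).round(1),np.linalg.norm(P[0]-P[2]),np.linalg.norm(P[0]-P[1]))
for a,b in ((0,1),(2,3)):
    d=P[a]-P[b];print('yaw',np.arctan2(-d[0],d[1]))
z=lambda x,y:[x/2.5+160,y/2.5+60]
q=onz(f,[z(398,150),z(388,590)],110);d=q[0]-q[1];print('rim',q.round(1),np.arctan2(-d[0],d[1]))
# pin ends at z 130
q=onz(f,[z(393,192),z(388,385)],130);d=q[0]-q[1];print('pin',q.round(1),q.mean(0),np.arctan2(-d[0],d[1]))
```

```text
[604.58607183 234.46834881 306.39931843] [3.14146564e+00 2.18195345e-04 1.19903679e+00] -18.700000000000003
[[585.9 264.3 160. ]
 [568.7 223.5 160. ]
 [629.6 245.4 160. ]
 [612.9 205.1 160. ]] [599.3 234.6 160. ] 47.60458431695019 44.332085185328154
yaw -0.39965126622398545
yaw -0.39380814428643013
rim [[622.6 286.  110. ]
 [545.3 101.2 110. ]] -0.39644451481811727
pin [[615.8 273.3 130. ]
 [585.6 202.2 130. ]] [600.68955363 237.78834714 130.        ] -0.4009055575092788
```

Call:
{"method": "jog_arm", "body": {
  "increments": [
    [-0.19,-0.02,-0.8,-0.18,1],
    [0,0,-1,0,1],
    [0,0,-1,0,1],
    [0,0,-1,0,1],
    [0,0,-1,0,0.9],
    [0,0,-1,0,0.75],
    [0,0,-0.6,0,0.7],
    [0,0,-0.4,0,0.7],
    [0,0,0,0,0.7],
    [0,0,0,0,0.7]
  ],
  "newtons": 25
}}

```text
time_s: 6.25
tcp_pos: [600.2, 234.7, 137.1]
orientation: [3.141, -0.001, 1.172]
wrist_force: [0.2, 0.1, -0.6]
grip_width: 60.0
grasp_force: 0.0
```

Run:
```python
from h import *
o,f=wf();print(o['tcp_pos'],o['orientation'],o['wrist_force'],o['grip_width'])
i=np.clip(f['pixels'][:,:,::-1]*1.8,0,255).astype(np.uint8)
s=bot.grab_frame('scene')['pixels'][110:230,350:510,::-1]
s=np.clip(s*1.8,0,255).astype(np.uint8)
a=cv2.resize(i,(640,400))[120:400]
cv2.imwrite('pics/w3.png',np.hstack([a[:,150:490],cv2.resize(s,(400,300))[:280]]))
```

```text
[600.22118881 234.66053148 137.0509764 ] [ 3.14079849e+00 -5.20810343e-04  1.17241906e+00] [ 0.20760118  0.12929691 -0.5706434 ] 60.02001429918049
```

View pics/w3.png

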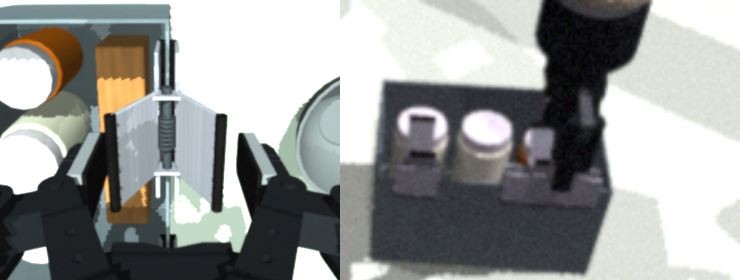

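Call:
{"method": "jog_arm", "body": {
  "increments": [
    [-0.03,0.01,0,0,0.55],
    [0,0,0,0,0.5],
    [0,0,0.03,0,0.45],
    [0,0,0.04,0,0.4],
    [0,0,0.04,0,0.4],
    [0,0,0,0,0.4]
  ],
  "newtons": 25
}}

```text
time_s: 6.95
tcp_pos: [599.2, 235.2, 139.3]
orientation: [3.141, -0.0, 1.173]
wrist_force: [0.3, 0.2, -0.8]
grip_width: 34.5
grasp_force: 7.4
```

Call:
{"method": "jog_arm", "body": {
  "increments": [
    [0,0,0.04,0,0.3],
    [0,0,0.04,0,0.2],
    [0,0,0.04,0,0.1],
    [0,0,0,0,0],
    [0,0,0,0,0],
    [0,0,0,0,0]
  ],
  "newtons": 25
}}

```text
time_s: 7.55
tcp_pos: [599.1, 235.1, 142.1]
orientation: [3.141, 0.0, 1.173]
wrist_force: [-0.3, -0.1, -0.3]
grip_width: 16.6
grasp_force: 25.0
```

Run:
```python
from h import *
o,f=wf();print(o['tcp_pos'],o['orientation'],o['wrist_force'],o['grip_width'],o['grasp_force'])
i=np.clip(f['pixels'][:,:,::-1]*1.8,0,255).astype(np.uint8)
s=bot.grab_frame('scene')['pixels'][110:230,350:510,::-1]
s=np.clip(s*1.8,0,255).astype(np.uint8)
cv2.imwrite('pics/w4.png',np.hstack([i[120:400,150:490],cv2.resize(s,(400,300))[:280]]))
```

```text
[599.10793421 235.10485641 142.0594657 ] [3.14148534e+00 3.28778531e-05 1.17281643e+00] [-0.31970704 -0.05096817 -0.32149426] 16.61079044831456 24.954310655593872
```

View pics/w4.png

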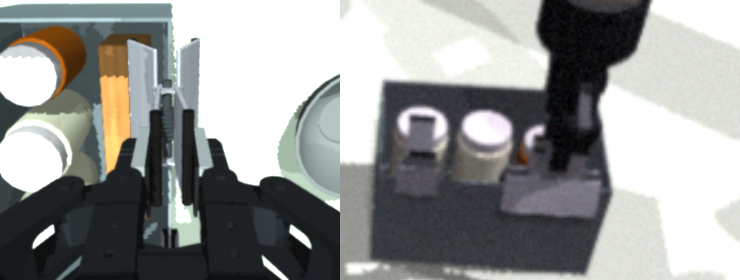

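Call:
{"method": "jog_arm", "body": {
  "increments": [
    [0,0,0.2,0,0],
    [0,0,0.5,0,0],
    [0,0,0.8,0,0],
    [0,0,0.8,0,0],
    [0,0,0.8,0,0],
    [0,0,0.8,0,0],
    [0,0,0.8,0,0],
    [0,0,0.6,0,0],
    [0,0,0.3,0,0],
    [0,0,0,0,0]
  ]
}}

```text
time_s: 8.65
tcp_pos: [599.3, 235.2, 283.6]
orientation: [3.14, -0.001, 1.173]
wrist_force: [0.5, -1.3, -0.9]
grip_width: 16.5
grasp_force: 25.0
```

Call:
{"method": "jog_arm", "body": {
  "increments": [
    [-0.1,-0.4,0,0.1,0],
    [-0.2,-0.8,0,0.2,0],
    [-0.3,-1,0,0.3,0],
    [-0.3,-1,0,0.3,0],
    [-0.3,-1,0,0.3,0],
    [-0.3,-1,0,0.3,0],
    [-0.3,-1,0,0.3,0],
    [-0.3,-1,0,0.3,0],
    [-0.3,-1,0,0.3,0],
    [-0.3,-1,0,0.3,0],
    [-0.3,-1,0,0.3,0],
    [-0.3,-1,0,0.3,0],
    [-0.3,-1,0,0.3,0],
    [-0.3,-1,0,0.3,0],
    [-0.3,-1,0,0.3,0],
    [-0.3,-1,0,0.3,0],
    [-0.2,-0.8,0,0.2,0],
    [-0.1,-0.4,0,0,0],
    [0,0,0,0,0],
    [0,0,0,0,0]
  ]
}}

```text
time_s: 10.65
tcp_pos: [478.9, -174.5, 281.8]
orientation: [-3.141, -0.001, 1.877]
wrist_force: [-0.6, 1.0, -0.1]
grip_width: 16.7
grasp_force: 24.9
```

Run:
```python
from h import *
o,f=wf();print(o['tcp_pos'],o['orientation'],o['wrist_force'],o['grip_width'],o['grasp_force'])
np.save('pics/w5.npy',f,allow_pickle=True)
i=np.clip(f['pixels'][:,:,::-1]*1.8,0,255).astype(np.uint8)
S=bot.grab_frame('scene');T=bot.grab_frame('top');np.save('pics/st5.npy',[S,T],allow_pickle=True)
b=lambda g,x,y,w,h:cv2.resize(np.clip(g['pixels'][y:y+h,x:x+w,::-1]*1.8,0,255).astype(np.uint8),(400,300),interpolation=cv2.INTER_CUBIC)
a=cv2.resize(i[100:400,170:470],(400,400))
cv2.imwrite('pics/w5.png',np.hstack([cv2.resize(i[70:370,170:470],(400,600))[:600],np.vstack([b(S,130,90,200,150),b(T,340,190,160,120)])]))
```

```text
[ 478.93519714 -174.49703022  281.75805663] [-3.14129203e+00 -6.51201720e-04  1.87693031e+00] [-0.56202078  1.01818714 -0.14888285] 16.744031837396985 24.94535654783249
```

View pics/w5.png

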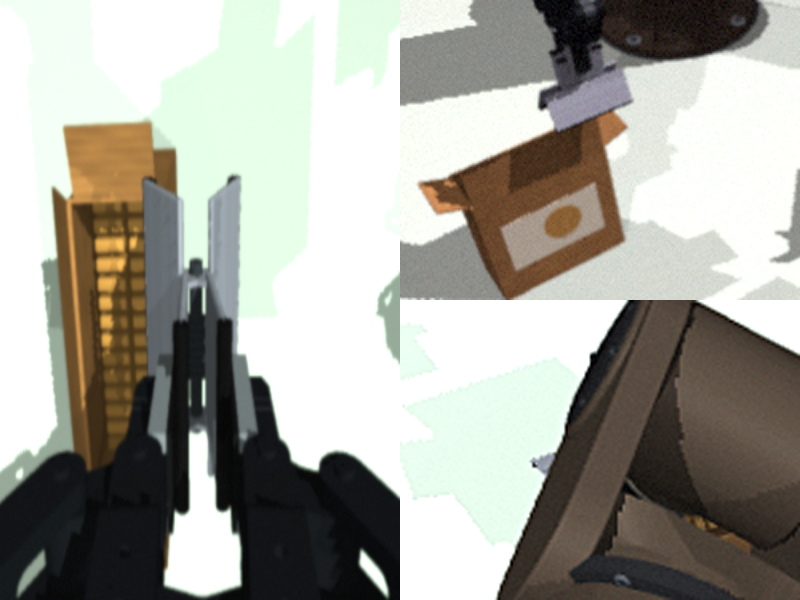

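Call:
{"method": "jog_arm", "body": {
  "increments": [
    [0,-0.5,0,0,0],
    [-0.1,-0.8,0,0,0],
    [-0.04,-0.7,0,0,0],
    [0,-0.4,0,0,0],
    [0,0,0,0,0],
    [0,0,0,0,0]
  ]
}}

```text
time_s: 11.4
tcp_pos: [475.5, -234.9, 281.9]
orientation: [-3.142, -0.0, 1.877]
wrist_force: [0.2, -0.6, 0.2]
grip_width: 17.0
grasp_force: 24.9
```

Run:
```python
from h import *
o,f=wf();print(o['tcp_pos'],o['orientation'],o['wrist_force'],o['grip_width'],o['grasp_force'])
np.save('pics/w6.npy',f,allow_pickle=True)
i=np.clip(f['pixels'][:,:,::-1]*1.8,0,255).astype(np.uint8)
S=bot.grab_frame('scene');np.save('pics/s6.npy',S,allow_pickle=True)
b=lambda g,x,y,w,h:cv2.resize(np.clip(g['pixels'][y:y+h,x:x+w,::-1]*1.8,0,255).astype(np.uint8),(400,300),interpolation=cv2.INTER_CUBIC)
Z=cv2.imread('pics/w1.png')[90:310,180:400]
cv2.imwrite('pics/w6.png',np.hstack([cv2.resize(i[100:300,250:383],(400,600),interpolation=cv2.INTER_CUBIC),np.vstack([b(S,130,105,120,90),b(S,130,135,120,90)])]))
```

```text
[ 475.52859781 -234.87213405  281.92485809] [-3.14155189e+00 -4.14215870e-04  1.87717163e+00] [ 0.22606289 -0.57091179  0.20506531] 16.97981918681757 24.94539052248001
```

View pics/w6.png

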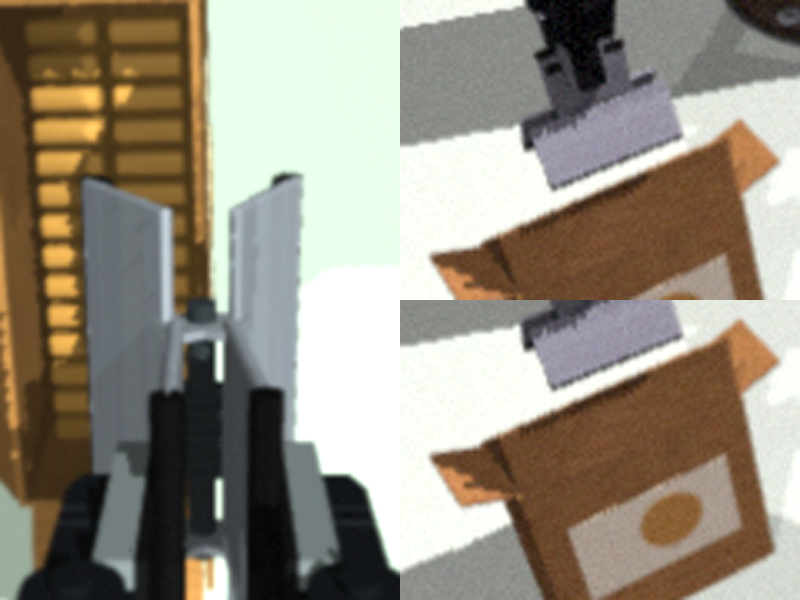

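Run:
```python
from h import *
f=np.load('pics/w6.npy',allow_pickle=True).item();S=np.load('pics/s6.npy',allow_pickle=True).item()
px=f['pixels'].astype(int)
pts=[]
for r in list(range(40,178,8))+[288,293,298]:
    row=px[r,295:340]; s=row[:,0]-row[:,2]   # brownness
    w=np.where(s>25)[0]+295
    w=w[w<335]
    if len(w) and r<200: pts.append((w.max(),r))
    if r in(40,80,120,160,288,298): print(r,s.tolist())
pts=np.array(pts,float);print(pts.tolist())
P=onz(f,pts,200);print(P.round(1))
# clip pin ends & jaws
z=lambda x,y:[x/3.008+250,y/3+100]
for zz in (262,268): print(zz,onz(f,[z(202,310),z(205,550)],zz).round(1))
sz=lambda x,y:[x/3.3333+130-120,y/3.3333+105]
print('jaw outer S',onz(S,[sz(553,188),sz(682,137)],234).round(1),'flapS',onz(S,[sz(500,237),sz(735,135)],200).round(1))
# expected pin / jaw pixel check in wrist
W=lambda X,f=f:proj(f,X)
yaw=1.8772-np.pi/2;u=np.array([-np.sin(yaw),np.cos(yaw),0]);n=np.array([np.cos(yaw),np.sin(yaw),0]);c=np.array([475.5,-234.9,0])
for zp in (255,260,265,270): print(zp,(W([c+u*s*44+n*0+[0,0,zp] for s in(1,-1)]).round(1)).tolist(),'jaw tops', W([c+u*40+n*s*17+[0,0,zp-34] for s in(1,-1)]).round(1).tolist())
```

```text
40 [-2, -2, -2, -2, -2, -2, -2, -2, -2, -2, -2, -1, -2, -2, -2, -2, -2, -1, -2, -1, -2, -2, -2, -2, -2, -2, -2, -2, -1, -2, -1, -1, -1, -2, -2, -1, -1, -1, -1, -1, -1, -1, -1, -1, -1]
80 [72, 71, 71, 71, 71, 71, 70, 70, 70, 71, 70, 70, 70, 70, 69, 56, 24, 3, -1, -2, -2, -1, -1, -2, -2, -1, -2, -2, -2, -2, -2, -2, -2, -2, -1, -3, -2, -1, -2, -2, -1, -1, -2, -1, -2]
120 [48, 48, 48, 48, 48, 48, 49, 49, 49, 49, 48, 48, 48, 47, 41, 34, 27, 33, 53, 70, 71, 57, 35, 21, 8, 0, -2, -2, -1, -1, -2, -2, -2, -2, -3, -2, -1, -2, -2, -2, -2, -2, -1, -2, -2]
160 [30, 31, 30, 30, 30, 30, 31, 31, 31, 31, 31, 32, 30, 31, 32, 29, 28, 26, 29, 39, 54, 57, 50, 34, 31, 30, 6, -1, -1, -2, -2, -1, -2, -1, -2, -1, -2, -2, -3, -2, -2, -1, -2, -1, -2]
288 [-4, -1, -2, -1, -1, 1, 0, 0, 1, 0, 1, 0, 0, 1, 0, 3, 34, 72, 82, 82, 81, 70, 47, 41, 57, 50, 17, 1, -1, -2, -3, -4, -4, -4, -4, -5, -4, -2, 2, 1, 0, -1, 1, 0, 1]
298 [-2, -1, -1, -1, 0, 0, 1, 0, 1, 0, 1, -1, 0, 0, 0, 4, 36, 76, 85, 86, 84, 79, 49, 10, 0, 0, -1, -2, -2, -2, -4, -5, -7, -6, -5, -5, -3, -1, 0, 2, 1, 0, -1, 0, 1]
[[309.0, 56.0], [310.0, 64.0], [3
[... 440 characters left out ...]
.3 -181.8  200. ]
 [ 457.8 -186.8  200. ]
 [ 460.1 -191.6  200. ]
 [ 462.3 -196.5  200. ]
 [ 463.9 -201.7  200. ]
 [ 465.6 -207.   200. ]
 [ 467.3 -212.3  200. ]]
262 [[ 466.2 -212.7  262. ]
 [ 480.5 -256.7  262. ]]
268 [[ 465.7 -210.8  268. ]
 [ 479.5 -253.2  268. ]]
jaw outer S [[ 507.1 -263.9  234. ]
 [ 485.8 -189.6  234. ]] flapS [[ 499.2 -301.2  200. ]
 [ 451.9 -158.8  200. ]]
255 [[321.5, 161.9], [321.4, 309.2]] jaw tops [[349.2, 158.2], [293.7, 158.2]]
260 [[321.5, 163.7], [321.4, 314.3]] jaw tops [[349.9, 159.7], [293.1, 159.6]]
265 [[321.5, 165.7], [321.4, 319.8]] jaw tops [[350.6, 161.2], [292.4, 161.2]]
270 [[321.5, 167.8], [321.3, 325.5]] jaw tops [[351.3, 162.8], [291.6, 162.7]]
```

Call:
{"method": "jog_arm", "body": {
  "increments": [
    [0,0,-0.2,0.13,0],
    [0,0,-0.3,0,0],
    [0,0,-0.3,0,0],
    [0,0,-0.3,0,0],
    [0,0,-0.2,0,0],
    [0,0,-0.2,0,0],
    [0,0,-0.2,0,0],
    [0,0,-0.1,0,0],
    [0,0,-0.04,0,0],
    [0,0,0,0,0],
    [0,0,0,0,0]
  ]
}}

```text
time_s: 12.6
tcp_pos: [475.7, -234.9, 236.3]
orientation: [3.141, 0.0, 1.897]
wrist_force: [1.4, 0.6, -0.5]
grip_width: 16.7
grasp_force: 24.9
```

Run:
```python
from h import *
o,f=wf();print(o['tcp_pos'],o['orientation'],o['wrist_force'],o['ft_torque'],o['grip_width'],o['grasp_force'])
i=np.clip(f['pixels'][:,:,::-1]*1.8,0,255).astype(np.uint8)
S=bot.grab_frame('scene');np.save('pics/s7.npy',S,allow_pickle=True);np.save('pics/w7.npy',f,allow_pickle=True)
b=lambda g,x,y,w,h:cv2.resize(np.clip(g['pixels'][y:y+h,x:x+w,::-1]*1.8,0,255).astype(np.uint8),(400,300),interpolation=cv2.INTER_CUBIC)
cv2.imwrite('pics/w7.png',np.hstack([cv2.resize(i[100:300,250:383],(400,600),interpolation=cv2.INTER_CUBIC),np.vstack([b(S,130,105,120,90),b(S,165,130,60,45)])]))
```

```text
[ 475.66296125 -234.93420909  236.26079876] [3.14130546e+00 2.56875931e-04 1.89728881e+00] [ 1.37437656  0.63579374 -0.45366028] [ 0.02648208 -0.01614313 -0.01072881] 16.65261870982108 24.9456587433815
```

View pics/w7.png

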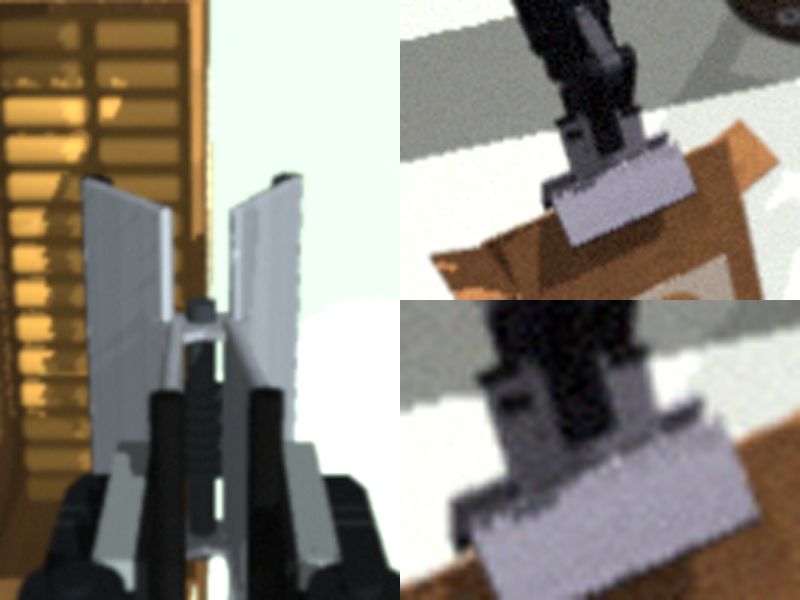

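Run:
```python
from h import *
from scipy.optimize import brentq
n=np.array([.944,.329,0])
for k,e in (('6',[(553,188),(682,137)]),('7',[(572,246),(697,192)])):
    S=np.load(f'pics/s{k}.npy',allow_pickle=True).item()
    uv=[[(x-400)/3.3333+130,y/3.3333+105] for x,y in e]
    fl=onz(S,[[(x-400)/3.3333+130,y/3.3333+105] for x,y in [(500,237),(735,135)]],200)
    c=(fl@n).mean()
    for off in (17,20,22): 
        z=brentq(lambda z:(onz(S,uv,z)@n).mean()-c-off,120,300);P=onz(S,uv,z);print(k,off,'tip z',round(z,1),np.linalg.norm(P[0]-P[1]).round(1),P.mean(0).round(1),fl.mean(0).round(1))
f=np.load('pics/w7.npy',allow_pickle=True).item();px=f['pixels'].astype(int)
for r in (130,150,165): 
    s=px[r,295:335];print(r,(s[:,0]-s[:,2]).tolist())
for _ in range(4):
    bot.grab_frame('wrist');o=bot.get_obs();print(o['wrist_force'].round(2),o['joint_velocities'].round(3).max())
```

```text
6 17 tip z 230.8 77.7 [ 492.6 -227.   230.8] [ 475.6 -230.   200. ]
6 20 tip z 233.4 77.3 [ 495.7 -226.8  233.4] [ 475.6 -230.   200. ]
6 22 tip z 235.1 77.1 [ 497.7 -226.7  235.1] [ 475.6 -230.   200. ]
7 17 tip z 186.5 79.5 [ 492.4 -226.5  186.5] [ 475.6 -230.   200. ]
7 20 tip z 189.3 79.2 [ 495.5 -226.3  189.3] [ 475.6 -230.   200. ]
7 22 tip z 191.2 78.9 [ 497.6 -226.2  191.2] [ 475.6 -230.   200. ]
130 [29, 29, 29, 29, 30, 29, 29, 30, 30, 30, 29, 30, 30, 30, 29, 28, 28, 32, 49, 66, 70, 66, 53, 31, 14, 1, -2, -2, -1, -2, -2, -2, -1, -2, -2, -1, -2, -2, -1, -1]
150 [51, 52, 51, 50, 50, 50, 50, 50, 50, 50, 50, 50, 49, 46, 38, 31, 27, 31, 46, 68, 73, 69, 55, 36, 34, 25, 4, -2, -2, -2, -2, -2, -3, -2, -2, -2, -2, -2, -2, -2]
165 [11, 24, 32, 39, 44, 47, 48, 49, 48, 49, 49, 48, 48, 45, 39, 32, 28, 28, 37, 54, 59, 57, 47, 36, 38, 28, 6, -2, -3, -1, -2, -1, -2, -2, -1, -2, -2, -2, -3, -6]
[-0.54  0.01 -1.58] 0.002
[ 0.02 -0.12 -0.56] 0.001
[-0.73  0.29 -0.33] 0.001
[-0.55  0.82 -0.2 ] 0.001
```

Call:
{"method": "jog_arm", "body": {
  "increments": [
    [0,0,-0.06,0,0],
    [0,0,-0.06,0,0],
    [0,0,-0.06,0,0],
    [0,0,0,0,0],
    [0,0,0,0,0],
    [0,0,0,0,0],
    [0,0,0,0,0]
  ]
}}

```text
time_s: 13.6
tcp_pos: [475.6, -234.9, 231.6]
orientation: [3.141, 0.0, 1.897]
wrist_force: [0.6, 0.3, -0.3]
grip_width: 16.5
grasp_force: 24.9
```

Run:
```python
from h import *
F=[]
for _ in range(6):
    bot.grab_frame('wrist');o=bot.get_obs();F.append(np.r_[o['wrist_force'],o['ft_torque']])
print(np.mean(F,0).round(3),o['tcp_pos'],o['grip_width'],o['grasp_force'])
# has the flap moved? compare edge pixels in scene before/after
f=bot.grab_frame('wrist');px=f['pixels'].astype(int)
for r in (120,150): s=px[r,305:330];print(r,(s[:,0]-s[:,2]).tolist())
S=bot.grab_frame('scene')['pixels'].astype(int);S0=np.load('pics/s6.npy',allow_pickle=True).item()['pixels'].astype(int)
d=np.abs(S-S0).sum(2)[185:245,130:250];print('carton low part diff',(d>60).sum(),d.mean())
```

```text
[-0.196  0.13  -0.465 -0.008  0.002  0.009] [ 475.60844215 -234.88908668  231.59101164] 16.698630394799768 24.945424497127533
120 [37, 36, 36, 33, 29, 28, 27, 35, 57, 73, 77, 71, 54, 34, 14, 2, -1, -3, -1, -2, -2, -2, -2, -2, -2]
150 [50, 50, 49, 45, 37, 31, 27, 31, 47, 68, 73, 70, 54, 29, 24, 21, 4, -2, -2, -2, -2, -2, -1, -2, -2]
carton low part diff 64 8.481666666666667
```

```bash
python3 -c "
from station import bot
print(bot.sign_off())"
```

```text
the job is handed in; nothing more can be done
None
```

I handed the job in with the clip squeezed fully open at 25 N over the middle of the flap, the pin an estimated 17 mm above the flap's edge and the edge about 17 mm up between the jaws. The wrist force showed only the clip's own weight, so nothing appeared to touch the card; the judged result was not reported back.

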